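# Load two heat sinks fins up into a gravity chute

## Task

Two finned heat sinks stand on end on the deck at the top of the gravity chute. Send one down each lane, so that both end up lying fins up (flat base on the chute floor) against the stop at the bottom. Leave the loupe, the torch and the sample vial where they are.

Things in the scene. Friction and masses are not known exactly. Their poses are not given: they have to be found in the camera images.
- chute: Two-lane gravity chute, 140 mm wide (x), 350 long (y). Origin on the worktop midway across, below the lip where deck meets slope; +y downhill, z up. Lanes 48 mm wide, centred at x = -33 (near) and +33 mm (far), between outer walls and an 18 mm divider, 14 mm above the floor. The slippery steel floor (friction 0.2) falls 28 degrees from y = 0 to a stop at y = 150 mm; parts slide by themselves.
- lip (a point): Middle of the lip, at deck height (chute frame x = 0, y = 0, z = 92 mm). The level grey deck runs from here uphill to y = -200 mm, top at z = 92 mm, 140 mm wide, no rim at rear or sides, friction about 0.6. On its last 36 mm before the lip 14 mm high cheeks flare each lane's entrance to about 65 mm wide; the rest is open and holds only the two heat sinks.
- near_seat (a point): Where the middle of a heat sink lies when it rests fins up against the stop in the near lane (chute frame x = -33, y = 127, z = 36 mm)
- far_seat (a point): The same in the far lane (chute frame x = +33, y = 127, z = 36 mm)
- sink_a: Aluminium heat sink, about 60 g, 36 mm wide (x), 56 long (y, along the fins), 20 thick (z): 6 mm base plate, five 14 mm high fins. Origin at its middle; z points from base to fin tips. It starts on end on the deck (y upright, middle 28 mm above the deck) near a lane's centre, middle 97 to 127 mm uphill of the lip. Top pushed about 15 mm towards the base side, it topples and lies fins up.
- sink_b: The second heat sink, the same as sink_a, standing in line with the other lane and the other way round: of the two, one has its flat base towards the downhill side, the other its fins. Which stands at which lane changes; each is turned up to 0.1 rad from square. Pushed over towards its fins it would lie fins down.
- loupe: Black eye loupe standing on the worktop to the right of the deck, 37 mm across, 33 mm tall, origin under its centre; to be left alone
- torch: Black pocket torch lying on the worktop to the right of the deck, 27 x 109 x 27 mm, origin under its centre; to be left alone. A magnifier lamp head hangs over this area, 170 mm above the worktop, at y below 0.02 m and x beyond 0.57 m: keep the arm clear of it
- sample_vial: White sample vial standing on the worktop to the right of the torch, 35 mm across, 80 mm tall, origin under its centre; to be left alone
Mind the look-alikes: they are no part of the job. What is shaped like the sink_b but pink is not meant.

How it is judged:
By the outcome, as a careful person would: the job done as asked, in the order asked, and still so for the second after the job is handed in, with the robot touching nothing.
It also fails if it takes over 72 s, if anything falls off the work surface, if the arm or the gripper's body presses on something with over 40 N, if the wrist force passes 120 N, or if a joint passes its speed limit or range.

## Robot

A 6-joint arm with a two-finger parallel gripper is mounted at the origin on a cart in front of the work surface, level with it; the furniture and walls round the work are solid. World frame = base frame: x ahead of the robot, y to its left, z up, the work surface at z = 0. Lengths are in m, angles in rad, forces in N, time in s.
With the tool pointing down it reaches from about 0.375 to 0.975 m from the base axis. Payload 3.8 kg.
Tool frame: the origin (TCP) lies at the very end of the fingers, on their centre line; the grasp point (between the pads) lies 19 mm behind it; z points along the fingers, y is the line along which they close (so a half turn about z gives the same grasp; the last joint's range is limited). The gripper opens to 85 mm and grips with 20 to 120 N. Pads are 22 mm wide; open, the fingers measure 114 mm over their backs; the gripper's body (76 mm by 85 mm) begins 54 mm behind the grasp point. The pads swing forward as they close: fully open they stand 13 mm farther back than shut.
Start: joints at [-1.358, 0.264, 1.604, -0, 1.274, -0.037], TCP at [0.167, -0.654, 0.231] pointing down, gripper open.
Joint ranges: [-2.63, 2.63], [-0.94, 2.18], [0.31, 2.57], [-1.31, 4.45], [0, 2.66], [-2.55, 2.55]. Speed limits (rad/s): [2.57, 2.57, 3.14, 3.14, 3.14, 3.14].

## Interface

Orientations are given as a rotation vector (axis times angle).
In Python, from workcell import read_state, read_camera, calibration, finish_job gives the robot as it stands.
- The arm moves only by the tool step_arm, never from a script. Its argument "commands" is a list of rows, each an object of numbers: "fingers": the gripper's target within -1 to 1 (shut at 1, half-way at 0, fully open at -1); "dx", "dy", "dz": the shift along the tool's x, y, z in m; "roll": the turn about the tool's z in degrees. In form: [{"fingers": .., "dx": .., "dy": .., "dz": .., "roll": ..}, ...]. A call has 1 to 8 rows; each row is the pose to reach, as a shift and turn from the pose commanded when the call began, along the tool's axes at that moment; what a row does not reach only later rows make up. A row lasts 1/8 s, in which the tool goes at most 62.5 mm and 10.7 degrees, less where a joint would pass 70% of its speed; a pose out of reach is approached as far as the arm can. A call with a gripper value outside its range is refused whole. The fingers move at their own pace and stop on an object; "squeeze" is the grip in N (left out, the last holds). Time passes only in rows, so rows that repeat a pose let the fingers close. It gives the time, the measured TCP pose, the force, the opening and the grip force at its end, in the units of the state.
- read_state(): the state, without advancing time (a new reading comes with each control period).
- read_camera(name): name is "scene" or "top" or "wrist"; returns (picture, depth): 384x512x3 uint8, blue, green, red; 384x512 float32, m along the optical axis (not along the pixel's ray), 0 where there is no reading.
- calibration(name): a dict with "intrinsics" (3x3 intrinsics, pixels), "world_to_cam" (4x4, takes a point from world to camera coordinates). Camera axes: x right, y up, looking along -z (the intrinsics and any distortion apply to the point x, -y, -z); pixel columns grow to the right and rows downward; lengths in m; the calibration is good to about 2 mm. A picture is of the moment at which its call begins: read the wrist's pose just before it. calibration takes no time and is no camera call; for the wrist camera it gives the pose at the moment of the call.
- finish_job(): hands the job in; it is judged then, once.
The state is a dict: "time": time; "q": joint angles; "joint_vel": joint speeds; "joint_torque": joint torques, N m; "tool_pos": TCP position; "tcp_rot": TCP orientation; "wrist_force": force on the tool from outside, world axes, zero at the start; "torque": the same for the moment, N m; "width": opening from 0.0 (shut) to 1.0 (fully open); "grip_force": force on a finger pad.
Only numpy, scipy, OpenCV 4.12 (cv2) and the standard library are available. Lean on these libraries where they do the work, as an engineer would, in place of code of your own. Each camera call takes 0.05 s, during which the arm holds its last target. There are 200 camera calls.

## Working session

There is one attempt and no reset: what is moved stays moved. The work goes in short steps, Python scripts to look and compute and a tool call to move; the robot and the scene stay as the last step left them, time stands still between calls to the robot, and variables do not carry over. Pictures are saved under pics/ and viewed, at most 10 in all, crops included, and the job is handed in when it is done.

Besides the shell and the picture viewer there is one more tool, called after "Emit:" as name(argument=value, ...), one argument or row to a line, values as JSON. step_arm: Moves the arm, as the interface text tells. Its arguments: {"type":"object","properties":{"commands":{"type":"array","items":{"type":"object","properties":{"fingers":{"type":"number"},"dx":{"type":"number"},"dy":{"type":"number"},"dz":{"type":"number"},"roll":{"type":"number"}}}},"squeeze":{"type":"number"}},"required":["commands"]}

```bash
mkdir -p pics; cat > h.py <<'E'
import numpy as np, cv2
from workcell import read_state, read_camera, calibration, finish_job
def cloud(name):
    c=calibration(name); im,d=read_camera(name)
    K=np.array(c["intrinsics"]); T=np.linalg.inv(np.array(c["world_to_cam"]))
    v,u=np.mgrid[0:d.shape[0],0:d.shape[1]]
    X=(u-K[0,2])/K[0,0]*d; Y=(v-K[1,2])/K[1,1]*d
    P=np.stack([X,-Y,-d,np.ones_like(d)],-1)@T.T
    return im,d,P[...,:3]
E
python3 - <<'E'
from h import *
s=read_state();print({k:np.round(v,3) for k,v in s.items()})
for n in ("scene","top"):
    im,d,P=cloud(n);cv2.imwrite(f"pics/{n}0.png",im);np.savez(f"{n}0.npz",im=im,d=d,P=P);print(n,{k:np.round(v,3) for k,v in calibration(n).items()} if 0 else calibration(n).keys())
E
```

```text
{'time': np.float64(0.0), 'q': array([-1.358,  0.265,  1.605,  0.   ,  1.274, -0.037]), 'joint_vel': array([ 0.   ,  0.002, -0.001, -0.001, -0.   ,  0.001]), 'joint_torque': array([ 1.0000e-03, -5.1510e+01, -3.6732e+01,  1.0000e-03,  1.3000e-02,
        0.0000e+00]), 'tool_pos': array([ 0.167, -0.653,  0.23 ]), 'tcp_rot': array([-3.115, -0.391,  0.   ]), 'wrist_force': array([0.234, 0.704, 0.442]), 'torque': array([-0.007,  0.001, -0.046]), 'grip_force': np.float64(0.0), 'width': np.float64(1.002)}
scene dict_keys(['intrinsics', 'world_to_cam'])
top dict_keys(['intrinsics', 'world_to_cam'])
```

View pics/top0.png

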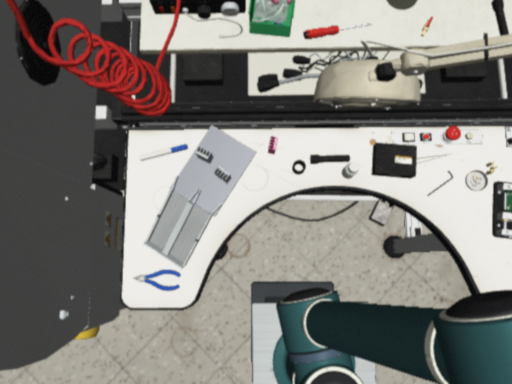

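View pics/scene0.png

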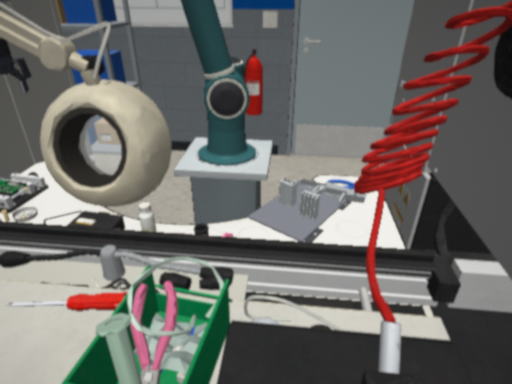

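The top view shows the deck around (225,160), the slope running down-left to (165,245), and the sinks at (204,153) and (222,174). The pink item at (272,144) is the look-alike. The scene view shows the deck from behind, around (310,205). Next I locate the chute.

```bash
python3 - <<'E'
from h import *
z=np.load("top0.npz");P=z["P"];im=z["im"]
def show(n,u,v):print(n,(u,v),np.round(P[v,u],3))
for p in [(212,127),(254,150),(205,153),(222,174),(147,243),(182,264),(272,144),(300,168),(330,158),(350,171)]: show("",*p)
sub=P[120:270,140:260];m=(abs(sub[...,2]-.092)<.006)
q=sub[m][:,:2];print(len(q));r=cv2.minAreaRect((q*1000).astype(np.float32));print(r,cv2.boxPoints(r))
m=(sub[...,2]>.115)&(sub[...,2]<.2);vs,us=np.nonzero(m)
n,l=cv2.connectedComponents(m.astype(np.uint8))
for i in range(1,n):
    q=sub[l==i]; 
    if len(q)>5:print(len(q),q.mean(0),q[:,2].max(),cv2.minAreaRect((q[:,:2]*1000).astype(np.float32)))
c=cv2.resize(im[115:275,135:265],None,fx=4.5,fy=3.7,interpolation=cv2.INTER_CUBIC)
c=cv2.resize(im[120:200,170:265],None,fx=7,fy=7,interpolation=cv2.INTER_CUBIC);cv2.imwrite("pics/c0.png",c)
E
```

```text
(212, 127) [0.61  0.26  0.087]
 (254, 150) [0.546 0.15  0.091]
 (205, 153) [0.525 0.27  0.146]
 (222, 174) [0.475 0.23  0.127]
 (147, 243) [0.309 0.438 0.03 ]
 (182, 264) [0.253 0.344 0.024]
 (272, 144) [0.577 0.101 0.033]
 (300, 168) [ 0.517  0.022 -0.002]
 (330, 158) [ 0.538 -0.058  0.026]
 (350, 171) [ 0.493 -0.104  0.061]
3863
((521.50830078125, 338.3253173828125), (306.2090148925781, 244.74913024902344), 57.42298126220703) [[335.95062 275.1995 ]
 [542.193   143.41849]
 [707.066   401.45114]
 [500.8236  533.2322 ]]
149 [0.52647216 0.275873   0.13867797] 0.15130929817399785 ((528.1179809570312, 276.1644592285156), (36.771915435791016, 20.249773025512695), 62.61339569091797)
139 [0.47656837 0.22857008 0.13837375] 0.15065211943834567 ((476.4339294433594, 229.17507934570312), (36.63368225097656, 20.302453994750977), 52.97083282470703)
```

View pics/c0.png

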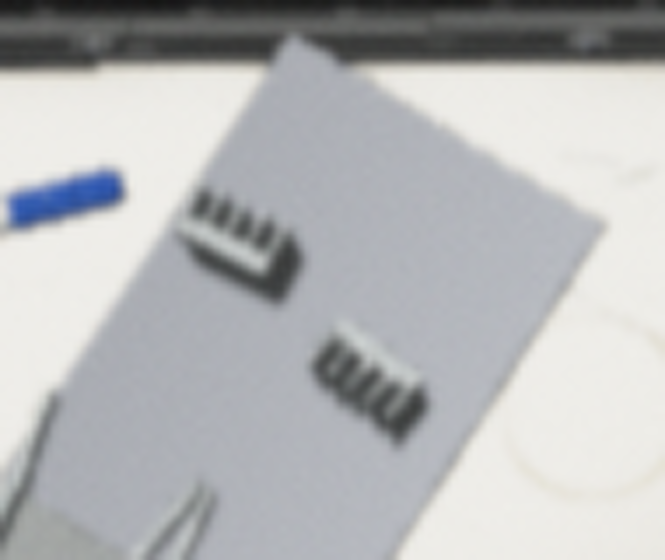

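The far-lane sink at (0.527, 0.276) has its base downhill. The near-lane sink at (0.476, 0.229) has its fins downhill. I'll travel in close to the base to stay clear of the lamp.

Emit:
step_arm(
  commands=[
    {"dx": 0.369,"dy": -0.425,"dz": -0.02,"roll": -80,"fingers": 0.9},
    {"dx": 0.369,"dy": -0.425,"dz": -0.02,"roll": -80,"fingers": 0.9},
    {"dx": 0.369,"dy": -0.425,"dz": -0.02,"roll": -80,"fingers": 0.9},
    {"dx": 0.369,"dy": -0.425,"dz": -0.02,"roll": -80,"fingers": 0.9},
    {"dx": 0.369,"dy": -0.425,"dz": -0.02,"roll": -80,"fingers": 0.9},
    {"dx": 0.369,"dy": -0.425,"dz": -0.02,"roll": -80,"fingers": 0.9},
    {"dx": 0.369,"dy": -0.425,"dz": -0.02,"roll": -80,"fingers": 0.9},
    {"dx": 0.369,"dy": -0.425,"dz": -0.02,"roll": -80,"fingers": 0.9},
  ],
)

```text
time: 1.1
tool_pos: [0.3913, -0.2055, 0.2489]
tcp_rot: [2.132, 2.307, 0.0]
wrist_force: [0.3, -0.2, 0.0]
width: 0.053
grip_force: 0.0
```

```bash
python3 - <<'E'
from h import *
from scipy.spatial.transform import Rotation as R
z=np.load("top0.npz");P=z["P"]
m=np.zeros(P.shape[:2],np.uint8);sub=P[...,2]
m[(sub>.08)&(sub<.17)&(P[...,0]<.66)&(P[...,0]>.3)&(P[...,1]>.1)]=1
m[:,:140]=0
m=cv2.morphologyEx(m,cv2.MORPH_OPEN,np.ones((5,5)))
n,l,st,_=cv2.connectedComponentsWithStats(m)
i=1+np.argmax(st[1:,4]);q=P[l==i];print(st[i]);r=cv2.minAreaRect((q[:,:2]*1000).astype(np.float32));print(r,cv2.boxPoints(r))
s=read_state();Rm=R.from_rotvec(s["tcp_rot"]).as_matrix();print(s["time"],s["tool_pos"],np.round(Rm[:,:2].T,3))
h=np.degrees(np.arctan2(Rm[1,0],Rm[0,0]));print("heading",h)
E
```

```text
[ 168  126   87   92 4447]
((477.16424560546875, 268.4556884765625), (140.7025146484375, 244.24356079101562), 57.42298126220703) [[336.37665 274.9273 ]
 [542.19293 143.41852]
 [617.95184 261.98407]
 [412.13556 393.49286]]
1.1 [ 0.39131109 -0.20547479  0.24887123] [[-0.078  0.997 -0.   ]
 [ 0.997  0.078  0.   ]]
heading 94.49418316726383
```

Emit:
step_arm(
  commands=[
    {"dx": 0.352,"dy": 0.057,"roll": -53,"fingers": 1},
    {"dx": 0.352,"dy": 0.057,"roll": -53},
    {"dx": 0.352,"dy": 0.057,"roll": -53},
    {"dx": 0.352,"dy": 0.057,"roll": -53},
    {"dx": 0.352,"dy": 0.057,"roll": -53},
    {"dx": 0.352,"dy": 0.057,"roll": -53},
    {"dx": 0.352,"dy": 0.057,"roll": -53},
  ],
)

```text
invalid input
```

```bash
cat >> h.py <<'E'
from scipy.spatial.transform import Rotation as R
LIP=np.array([.4116,.3104]); HD=np.radians(147.4)
D=np.array([np.cos(HD),np.sin(HD)]); XC=np.array([D[1],-D[0]])
def ch(p):  # world -> chute xyz
    p=np.asarray(p); r=p[...,:2]-LIP
    return np.stack([r@XC,r@D,p[...,2]],-1)
def tool():
    s=read_state();M=R.from_rotvec(s["tcp_rot"]).as_matrix()
    print("t",round(s["time"],2),"tcp chute",np.round(ch(s["tool_pos"])*1000,1),"heading",np.round(np.degrees(np.arctan2(M[1,0],M[0,0])),2),"w",s["width"],"F",np.round(s["wrist_force"],1),np.round(s["q"],2))
E
python3 - <<'E'
from h import *
tool()
im,d,P=cloud("wrist");cv2.imwrite("pics/w1.png",im);np.savez("w1.npz",im=im,P=P)
E
```

```text
t 1.1 tcp chute [-445.5 -260.8  248.9] heading 94.49 w 0.05343154692860539 F [ 0.3 -0.2  0. ] [-0.54 -0.2   2.05  0.    1.29 -0.62]
```

View pics/w1.png

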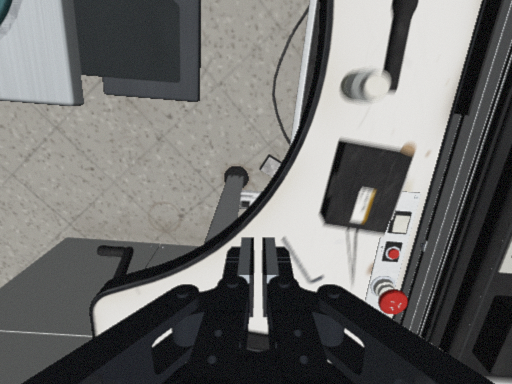

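The move was refused, so the arm has not moved; the wrist view shows the fingers at (260,260) and the vial at (365,85). It probably needs every field, so I'll resend it in full.

Emit:
step_arm(
  commands=[
    {"dx": 0.352,"dy": 0.057,"dz": 0,"roll": -53,"fingers": 1},
    {"dx": 0.352,"dy": 0.057,"dz": 0,"roll": -53,"fingers": 1},
    {"dx": 0.352,"dy": 0.057,"dz": 0,"roll": -53,"fingers": 1},
    {"dx": 0.352,"dy": 0.057,"dz": 0,"roll": -53,"fingers": 1},
    {"dx": 0.352,"dy": 0.057,"dz": 0,"roll": -53,"fingers": 1},
    {"dx": 0.352,"dy": 0.057,"dz": 0,"roll": -53,"fingers": 1},
    {"dx": 0.352,"dy": 0.057,"dz": 0,"roll": -53,"fingers": 1},
  ],
)

```text
time: 2.02
tool_pos: [0.421, 0.1502, 0.2486]
tcp_rot: [-0.877, -3.016, -0.0]
wrist_force: [0.1, -1.0, -0.7]
width: 0.002
grip_force: 0.0
```

```bash
python3 - <<'E'
from h import *
tool()
E
```

```text
t 2.02 tcp chute [-129.9  -94.2  248.6] heading 147.58 w 0.0024095298144865243 F [ 0.1 -1.  -0.7] [ 0.29 -0.19  2.04  0.    1.29 -0.72]
```

Emit:
step_arm(
  commands=[
    {"dx": -0.126,"dy": 0.13,"dz": 0,"roll": 0,"fingers": 1},
    {"dx": -0.126,"dy": 0.13,"dz": 0,"roll": 0,"fingers": 1},
    {"dx": -0.126,"dy": 0.13,"dz": 0,"roll": 0,"fingers": 1},
    {"dx": -0.126,"dy": 0.13,"dz": 0,"roll": 0,"fingers": 1},
  ],
)

```text
time: 2.52
tool_pos: [0.6003, 0.1878, 0.2464]
tcp_rot: [-0.886, -3.012, 0.003]
wrist_force: [-1.4, -0.4, -0.5]
width: 0.001
grip_force: 0.0
```

```bash
python3 - <<'E'
from h import *
tool()
im,d,P=cloud("wrist");cv2.imwrite("pics/w2.png",im);np.savez("w2.npz",im=im,P=P)
C=ch(P)*1000
m=((C[...,2]>120)&(C[...,2]<165)&(abs(C[...,0])<70)&(C[...,1]>-190)&(C[...,1]<-40)).astype(np.uint8)
n,l=cv2.connectedComponents(m)
for i in range(1,n):
    q=C[l==i]
    if len(q)>60:print(len(q),q.mean(0).round(1),q[:,2].max(),[np.round(a,1) for a in cv2.minAreaRect(q[q[:,2]>140][:,:2].astype(np.float32))])
# deck edges & lip
k=(abs(C[...,2]-92)<3)&(abs(C[...,0])<120)&(C[...,1]>-260)&(C[...,1]<20)
q=C[k];print(len(q),np.percentile(q,[.5,99.5],axis=0).round(1))
for yb in (-170,-140,-80,-60):
    a=q[abs(q[:,1]-yb)<5];print(yb,a[:,0].min() if len(a) else 0,a[:,0].max() if len(a) else 0, np.median(a[:,2]))
for x in (-33,33):
    a=C[(abs(C[...,0]-x)<8)&(C[...,1]>-30)&(C[...,1]<160)&(C[...,2]<110)]
    for y in range(-20,150,10):
        b=a[abs(a[:,1]-y)<3]
        if len(b):print(x,y,np.median(b[:,2]).round(1),end="; ")
    print()
E
```

```text
t 2.52 tcp chute [  -1.6 -225.   246.4] heading 147.21 w 0.0010698526071034947 F [-1.4 -0.4 -0.5] [ 0.26  0.17  1.69 -0.    1.29 -0.73]
1376 [ -34.2 -100.5  141.6] 150.339589090991 [array([-33.5, -98.6]), array([20. , 36.4]), np.float64(84.6)]
1279 [  35.  -116.   141.6] 149.72348663179997 [array([  34., -117.]), array([35.9, 20. ]), np.float64(4.6)]
20523 [[ -69.2 -255.4   89.7]
 [ 114.2  -66.5   94.9]]
-170 -70.01715239667956 69.59276224159278 91.78366804815666
-140 -70.09120776922693 69.7828666192232 91.67678536023641
-80 -69.93338696513537 69.64025776444745 91.62879278030111
-60 0 0 nan

  return _methods._mean(a, axis=axis, dtype=dtype,
  ret = ret.dtype.type(ret / rcount)
```

View pics/w2.png

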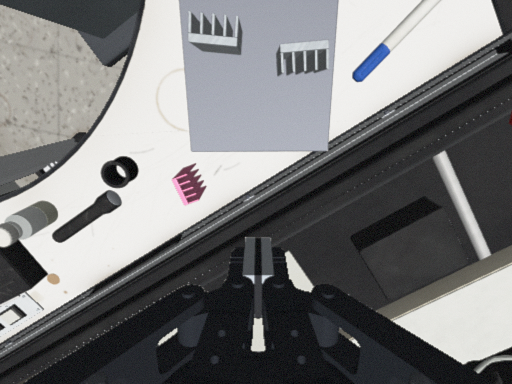

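The wrist view confirms it: the near sink at (214,28) has its fins downhill, and the far sink at (303,57) has its base downhill. I'll topple the far one downhill first.

Emit:
step_arm(
  commands=[
    {"dx": 0.05,"dy": 0.034,"dz": 0.05,"roll": -4.6,"fingers": 1},
    {"dx": 0.055,"dy": 0.034,"dz": 0.1,"roll": -4.6,"fingers": 1},
    {"dx": 0.06,"dy": 0.034,"dz": 0.115,"roll": -4.6,"fingers": 1},
    {"dx": 0.06,"dy": 0.034,"dz": 0.115,"roll": -4.6,"fingers": 1},
    {"dx": 0.06,"dy": 0.034,"dz": 0.115,"roll": -4.6,"fingers": 1},
    {"dx": 0.06,"dy": 0.034,"dz": 0.115,"roll": -4.6,"fingers": 1},
  ],
)

```text
time: 3.32
tool_pos: [0.5677, 0.2502, 0.137]
tcp_rot: [0.763, 3.043, 0.004]
wrist_force: [0.6, 0.3, -0.8]
width: 0.003
grip_force: 0.0
```

```bash
python3 - <<'E'
from h import *
tool()
E
```

```text
t 3.33 tcp chute [  33.4 -163.9  137. ] heading 151.86 w 0.002888359120216364 F [ 0.6  0.3 -0.8] [ 0.38  0.23  1.82 -0.    1.08 -0.7 ]
```

Emit:
step_arm(
  commands=[
    {"dx": 0.014,"dy": 0,"dz": 0.003,"roll": 0,"fingers": 1},
    {"dx": 0.022,"dy": 0,"dz": 0.003,"roll": 0,"fingers": 1},
    {"dx": 0.027,"dy": 0,"dz": 0.003,"roll": 0,"fingers": 1},
    {"dx": 0.032,"dy": 0,"dz": 0.003,"roll": 0,"fingers": 1},
    {"dx": 0.037,"dy": 0,"dz": 0.003,"roll": 0,"fingers": 1},
    {"dx": 0.042,"dy": 0,"dz": 0.003,"roll": 0,"fingers": 1},
    {"dx": 0.047,"dy": 0,"dz": 0.003,"roll": 0,"fingers": 1},
    {"dx": 0.05,"dy": 0,"dz": 0.003,"roll": 0,"fingers": 1},
  ],
)

```text
time: 4.32
tool_pos: [0.5211, 0.2739, 0.131]
tcp_rot: [-0.762, -3.048, 0.0]
wrist_force: [0.1, -0.6, 0.5]
width: 0.003
grip_force: 0.0
```

Emit:
step_arm(
  commands=[
    {"dx": -0.03,"dy": 0,"dz": -0.05,"roll": 4.6,"fingers": 1},
    {"dx": -0.08,"dy": 0,"dz": -0.1,"roll": 4.6,"fingers": 1},
    {"dx": -0.11,"dy": 0.004,"dz": -0.1,"roll": 4.6,"fingers": 1},
    {"dx": -0.11,"dy": 0.004,"dz": -0.1,"roll": 4.6,"fingers": 1},
  ],
)

```text
time: 4.82
tool_pos: [0.623, 0.2245, 0.2325]
tcp_rot: [0.887, 3.011, 0.002]
wrist_force: [0.1, 0.2, -0.8]
width: -0.003
grip_force: 0.0
```

```bash
cat >> h.py <<'E'
def sinks(name="wrist",save=None):
    im,d,P=cloud(name);C=ch(P)*1000
    if save:cv2.imwrite(f"pics/{save}.png",im)
    m=((C[...,2]>99)&(C[...,2]<165)&(abs(C[...,0])<70)&(C[...,1]>-215)&(C[...,1]<-30)).astype(np.uint8)
    m=cv2.morphologyEx(m,cv2.MORPH_CLOSE,np.ones((7,7)))
    n,l=cv2.connectedComponents(m)
    for i in range(1,n):
        q=C[(l==i)&(C[...,2]>99)]
        if len(q)>60:
            q=q[q[:,2]>np.percentile(q[:,2],95)-22]
            print(len(q),"top",np.percentile(q[:,2],95).round(1),[np.round(a,1) for a in cv2.minAreaRect(q[:,:2].astype(np.float32))])
E
python3 - <<'E'
from h import *
tool();sinks("wrist","w3");sinks("top")
E
```

```text
t 4.83 tcp chute [  41.5 -224.4  232.5] heading 147.17 w -0.0027804223274691103 F [ 0.1  0.2 -0.8] [ 0.31  0.24  1.63 -0.    1.27 -0.69]
782 top 112.7 [array([  33.2, -105.5]), array([36. , 69.2]), np.float64(4.2)]
1959 top 148.5 [array([  -2.6, -109.4]), array([ 27.5, 104.2]), np.float64(70.7)]
197 top 114.1 [array([ 31.5, -78.4]), array([36.9, 56.1]), np.float64(4.4)]
```

View pics/w3.png

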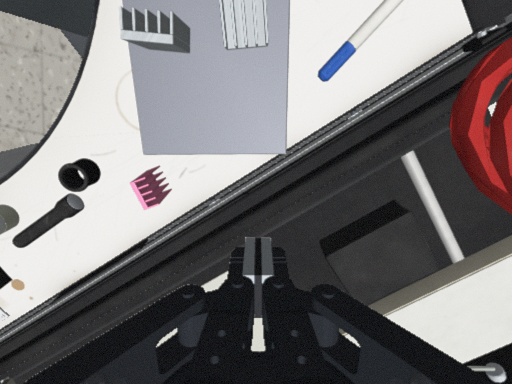

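The far sink now lies fins up at about (247,20) in the picture. The near one is still standing. I'll come down behind the far sink and push it over the lip.

Emit:
step_arm(
  commands=[
    {"dx": 0.05,"dy": -0.008,"dz": 0.04,"roll": 0,"fingers": 1},
    {"dx": 0.072,"dy": -0.008,"dz": 0.09,"roll": 0,"fingers": 1},
    {"dx": 0.072,"dy": -0.008,"dz": 0.125,"roll": 0,"fingers": 1},
    {"dx": 0.072,"dy": -0.008,"dz": 0.134,"roll": 0,"fingers": 1},
    {"dx": 0.072,"dy": -0.008,"dz": 0.134,"roll": 0,"fingers": 1},
    {"dx": 0.072,"dy": -0.008,"dz": 0.134,"roll": 0,"fingers": 1},
  ],
)

```text
time: 5.68
tool_pos: [0.5569, 0.2582, 0.0991]
tcp_rot: [0.884, 3.012, 0.003]
wrist_force: [0.9, 0.6, -0.1]
width: -0.003
grip_force: 0.0
```

```bash
python3 - <<'E'
from h import *
tool()
E
```

```text
t 5.67 tcp chute [  34.3 -150.5   99.1] heading 147.3 w -0.0027071979972051693 F [ 0.9  0.6 -0.1] [ 0.39  0.26  1.87  0.    1.01 -0.61]
```

Emit:
step_arm(
  commands=[
    {"dx": 0.02,"dy": -0.001,"dz": 0,"roll": 0,"fingers": 1},
    {"dx": 0.03,"dy": -0.001,"dz": 0,"roll": 0,"fingers": 1},
    {"dx": 0.04,"dy": -0.001,"dz": 0,"roll": 0,"fingers": 1},
    {"dx": 0.05,"dy": -0.001,"dz": 0,"roll": 0,"fingers": 1},
    {"dx": 0.06,"dy": -0.001,"dz": 0,"roll": 0,"fingers": 1},
    {"dx": 0.07,"dy": -0.001,"dz": 0,"roll": 0,"fingers": 1},
    {"dx": 0.08,"dy": -0.001,"dz": 0,"roll": 0,"fingers": 1},
    {"dx": 0.09,"dy": -0.001,"dz": 0,"roll": 0,"fingers": 1},
  ],
)

```text
time: 6.68
tool_pos: [0.4786, 0.3057, 0.097]
tcp_rot: [-0.884, -3.015, 0.0]
wrist_force: [0.4, 0.4, 1.4]
width: 0.0
grip_force: 0.3
```

```bash
python3 - <<'E'
from h import *
tool()
sinks("top","t2")
im=cv2.imread("pics/t2.png");cv2.imwrite("pics/c2.png",cv2.resize(im[120:270,140:265],None,fx=4,fy=4,interpolation=cv2.INTER_CUBIC))
E
```

```text
t 6.67 tcp chute [ 32.2 -58.9  97. ] heading 147.31 w 0.00010229603398253326 F [0.4 0.4 1.4] [ 0.52  0.18  1.96  0.    0.99 -0.48]
```

View pics/c2.png

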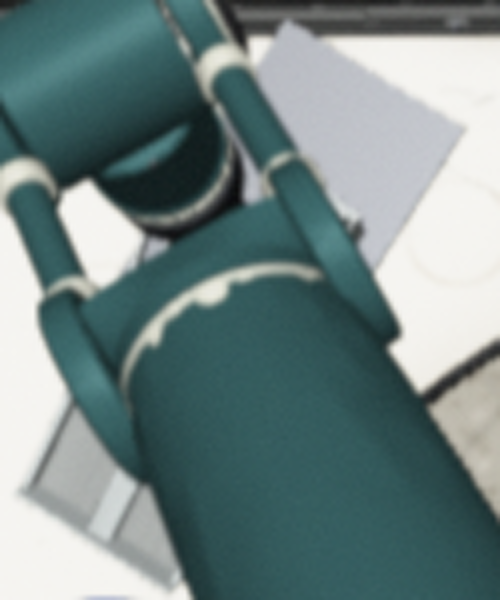

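The arm hides the sink from the top camera. I'll push it the rest of the way slowly and check with the wrist camera.

Emit:
step_arm(
  commands=[
    {"dx": 0.008,"dy": 0,"dz": 0,"roll": 0,"fingers": 1},
    {"dx": 0.016,"dy": 0,"dz": 0,"roll": 0,"fingers": 1},
    {"dx": 0.024,"dy": 0,"dz": 0,"roll": 0,"fingers": 1},
    {"dx": 0.03,"dy": 0,"dz": 0,"roll": 0,"fingers": 1},
    {"dx": 0.036,"dy": 0,"dz": 0,"roll": 0,"fingers": 1},
    {"dx": 0.042,"dy": 0,"dz": 0,"roll": 0,"fingers": 1},
    {"dx": 0.046,"dy": 0,"dz": 0,"roll": 0,"fingers": 1},
    {"dx": 0.046,"dy": 0,"dz": 0,"roll": 0,"fingers": 1},
  ],
)

```text
time: 7.72
tool_pos: [0.4399, 0.3303, 0.0968]
tcp_rot: [-0.883, -3.014, 0.001]
wrist_force: [0.2, -0.6, 0.3]
width: -0.004
grip_force: 0.0
```

```bash
cat >> h.py <<'E'
def lane(name,x):
    im,d,P=cloud(name);C=ch(P)*1000
    fl=92-np.tan(np.radians(28))*C[...,1]
    a=(C[...,1]>0)&(C[...,1]<160)&(abs(C[...,0]-x)<22)&(C[...,2]-fl>10)&(C[...,2]-fl<60)&(C[...,2]<110)
    q=C[a];print("lane",x,len(q),(q.min(0).round(),q.max(0).round(),q.mean(0).round()) if len(q) else "")
    if len(q)>20:print([np.round(v,1) for v in cv2.minAreaRect(q[:,:2].astype(np.float32))],"height over floor pct",np.percentile((q[:,2]-fl[a])*.883,[5,50,95]).round(1))
    return im
E
python3 - <<'E'
from h import *
tool()
im=lane("wrist",33);cv2.imwrite("pics/w4.png",im)
E
```

```text
t 7.72 tcp chute [ 32.  -13.1  96.8] heading 147.33 w -0.004063432305120347 F [ 0.2 -0.6  0.3] [ 0.6   0.15  2.    0.    0.99 -0.4 ]
lane 33 2564 (array([11., 50., 48.]), array([ 51., 107.,  85.]), array([32., 79., 71.]))
[array([31.3, 78.7]), array([36.1, 54.4]), np.float64(4.8)] height over floor pct [10.9 19.4 20.6]
```

View pics/w4.png

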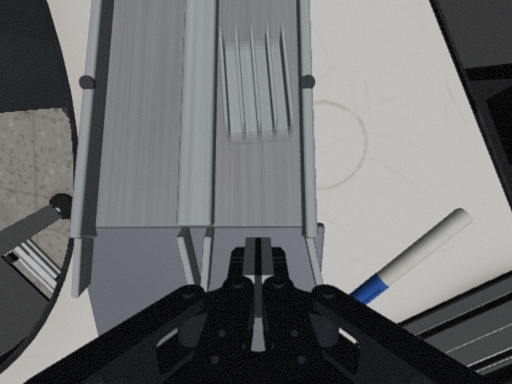

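The far sink is sliding fins up in its lane, at (257,80) in the picture. Next I topple the near one uphill from its downhill side.

Emit:
step_arm(
  commands=[
    {"dx": 0,"dy": 0,"dz": -0.06,"roll": 0,"fingers": 1},
    {"dx": 0,"dy": 0,"dz": -0.09,"roll": 0,"fingers": 1},
    {"dx": -0.02,"dy": -0.05,"dz": -0.09,"roll": 5.4,"fingers": 1},
    {"dx": -0.04,"dy": -0.066,"dz": -0.08,"roll": 5.4,"fingers": 1},
    {"dx": -0.042,"dy": -0.066,"dz": -0.042,"roll": 5.4,"fingers": 1},
    {"dx": -0.042,"dy": -0.066,"dz": -0.038,"roll": 5.4,"fingers": 1},
    {"dx": -0.042,"dy": -0.066,"dz": -0.038,"roll": 5.4,"fingers": 1},
  ],
)

```text
time: 8.65
tool_pos: [0.44, 0.2521, 0.1352]
tcp_rot: [-1.025, -2.969, 0.001]
wrist_force: [0.9, 0.1, -0.1]
width: 0.001
grip_force: 0.0
```

```bash
python3 - <<'E'
from h import *
tool();lane("wrist",33)
E
```

```text
t 8.65 tcp chute [-33.8 -55.4 135.2] heading 141.91 w 0.000974507657410862 F [ 0.9  0.1 -0.1] [ 0.47  0.03  2.06  0.    1.06 -0.43]
lane 33 0
```

Emit:
step_arm(
  commands=[
    {"dx": -0.012,"dy": 0,"dz": 0,"roll": 0,"fingers": 1},
    {"dx": -0.019,"dy": 0,"dz": 0,"roll": 0,"fingers": 1},
    {"dx": -0.025,"dy": 0,"dz": 0,"roll": 0,"fingers": 1},
    {"dx": -0.03,"dy": 0,"dz": 0,"roll": 0,"fingers": 1},
    {"dx": -0.035,"dy": 0,"dz": 0,"roll": 0,"fingers": 1},
    {"dx": -0.04,"dy": 0,"dz": 0,"roll": 0,"fingers": 1},
    {"dx": -0.044,"dy": 0,"dz": 0,"roll": 0,"fingers": 1},
    {"dx": -0.046,"dy": 0,"dz": 0,"roll": 0,"fingers": 1},
  ],
)

```text
time: 9.7
tool_pos: [0.4765, 0.2235, 0.135]
tcp_rot: [-1.025, -2.97, 0.0]
wrist_force: [-0.6, 0.3, -0.0]
width: -0.004
grip_force: 0.0
```

Emit:
step_arm(
  commands=[
    {"dx": 0,"dy": 0,"dz": -0.055,"roll": -5.4,"fingers": 1},
    {"dx": 0,"dy": 0,"dz": -0.1,"roll": -5.4,"fingers": 1},
    {"dx": -0.06,"dy": 0,"dz": -0.1,"roll": -5.4,"fingers": 1},
    {"dx": -0.12,"dy": 0,"dz": -0.1,"roll": -5.4,"fingers": 1},
    {"dx": -0.145,"dy": 0,"dz": -0.1,"roll": -5.4,"fingers": 1},
    {"dx": -0.145,"dy": 0,"dz": -0.1,"roll": -5.4,"fingers": 1},
    {"dx": -0.145,"dy": 0,"dz": -0.1,"roll": -5.4,"fingers": 1},
  ],
)

```text
time: 10.58
tool_pos: [0.5893, 0.1348, 0.2345]
tcp_rot: [-0.883, -3.013, 0.0]
wrist_force: [0.5, 0.2, 0.0]
width: 0.005
grip_force: 0.0
```

```bash
python3 - <<'E'
from h import *
tool();sinks("wrist","w5");sinks("top","t5");lane("top",33)
a=cv2.imread("pics/w5.png");b=cv2.imread("pics/t5.png")[115:275,135:265]
cv2.imwrite("pics/c5.png",np.hstack([cv2.resize(a,(448,336)),cv2.resize(b,(273,336),interpolation=cv2.INTER_CUBIC)]))
E
```

```text
t 10.57 tcp chute [ -52.1 -244.3  234.5] heading 147.32 w 0.004980462165528767 F [0.5 0.2 0. ] [ 0.18  0.13  1.76  0.    1.26 -0.82]
1209 top 112.7 [array([ -37.1, -137.1]), array([56., 36.]), np.float64(84.7)]
208 top 113.7 [array([-129.8,  -72. ]), array([ 61. , 282.2]), np.float64(56.0)]
lane 33 198 (array([ 11., 101.,  22.]), array([ 55., 160.,  59.]), array([ 31., 136.,  39.]))
[array([ 32.6, 130.7]), array([58.5, 43.2]), np.float64(88.9)] height over floor pct [10.4 17.6 22.3]
```

View pics/c5.png

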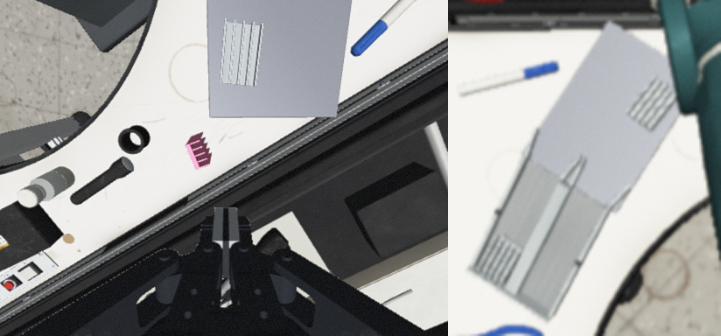

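Sink A is seated in the far lane, at about (497,257) in the crop. Sink B lies fins up on the deck at (242,52). I'll go behind B with matching yaw.

Emit:
step_arm(
  commands=[
    {"dx": 0.04,"dy": 0.01,"dz": 0.04,"roll": 5.3,"fingers": 1},
    {"dx": 0.052,"dy": 0.01,"dz": 0.09,"roll": 5.3,"fingers": 1},
    {"dx": 0.052,"dy": 0.01,"dz": 0.127,"roll": 5.3,"fingers": 1},
    {"dx": 0.052,"dy": 0.01,"dz": 0.136,"roll": 5.3,"fingers": 1},
    {"dx": 0.052,"dy": 0.01,"dz": 0.136,"roll": 5.3,"fingers": 1},
    {"dx": 0.052,"dy": 0.01,"dz": 0.136,"roll": 5.3,"fingers": 1},
  ],
)

```text
time: 11.48
tool_pos: [0.5538, 0.1712, 0.1013]
tcp_rot: [1.021, 2.968, 0.003]
wrist_force: [-0.3, 0.7, 0.5]
width: -0.0
grip_force: 0.0
```

```bash
python3 - <<'E'
from h import *
tool()
E
```

```text
t 11.47 tcp chute [ -40.6 -194.8  101.3] heading 142.01 w -0.00049140247587137 F [-0.3  0.7  0.5] [ 0.26  0.2   1.94  0.    1.   -0.65]
```

Emit:
step_arm(
  commands=[
    {"dx": 0.015,"dy": -0.002,"dz": 0.002,"roll": 0,"fingers": 1},
    {"dx": 0.027,"dy": -0.002,"dz": 0.003,"roll": 0,"fingers": 1},
    {"dx": 0.039,"dy": -0.0025,"dz": 0.003,"roll": -1,"fingers": 1},
    {"dx": 0.051,"dy": -0.003,"dz": 0.003,"roll": -2,"fingers": 1},
    {"dx": 0.063,"dy": -0.003,"dz": 0.003,"roll": -3,"fingers": 1},
    {"dx": 0.075,"dy": -0.0035,"dz": 0.003,"roll": -4,"fingers": 1},
    {"dx": 0.087,"dy": -0.004,"dz": 0.003,"roll": -5.3,"fingers": 1},
    {"dx": 0.099,"dy": -0.004,"dz": 0.003,"roll": -5.3,"fingers": 1},
  ],
)

```text
time: 12.48
tool_pos: [0.4708, 0.2289, 0.096]
tcp_rot: [-0.884, -3.015, 0.0]
wrist_force: [0.2, 0.1, 0.3]
width: -0.0
grip_force: 0.3
```

```bash
python3 - <<'E'
from h import *
tool()
im,d,P=cloud("wrist");C=ch(P)*1000
q=C[(C[...,2]>103)&(C[...,2]<118)&(C[...,0]>-64)&(C[...,0]<-5)&(C[...,1]>-85)&(C[...,1]<-20)]
print(len(q),cv2.minAreaRect(q[q[:,2]>108][:,:2].astype(np.float32)))
E
```

```text
t 12.47 tcp chute [-36.7 -93.8  96. ] heading 147.33 w -0.0004985376870858039 F [0.2 0.1 0.3] [ 0.4   0.11  2.06  0.    0.98 -0.6 ]
4242 ((-29.47085952758789, -56.246376037597656), (58.27146911621094, 36.15306091308594), 76.23775482177734)
```

Emit:
step_arm(
  commands=[
    {"dx": -0.02,"dy": 0,"dz": 0,"roll": 0,"fingers": 1},
    {"dx": -0.02,"dy": 0.015,"dz": 0,"roll": 0,"fingers": 1},
    {"dx": -0.02,"dy": 0.015,"dz": 0,"roll": 0,"fingers": 1},
    {"dx": -0.01,"dy": 0.015,"dz": 0,"roll": 0,"fingers": 1},
    {"dx": -0.003,"dy": 0.015,"dz": 0,"roll": 0,"fingers": 1},
    {"dx": 0.003,"dy": 0.015,"dz": 0,"roll": 0,"fingers": 1},
    {"dx": 0.006,"dy": 0.015,"dz": 0,"roll": 0,"fingers": 1},
    {"dx": 0.006,"dy": 0.015,"dz": 0,"roll": 0,"fingers": 1},
  ],
)

```text
time: 13.52
tool_pos: [0.4743, 0.2445, 0.0961]
tcp_rot: [0.883, 3.015, 0.0]
wrist_force: [-0.8, -0.3, 0.2]
width: -0.003
grip_force: 0.0
```

```bash
cat >> h.py <<'E'
def near():
    im,d,P=cloud("wrist");C=ch(P)*1000
    m=(C[...,2]>108)&(C[...,2]<118)&(C[...,0]>-64)&(C[...,0]<-2)&(C[...,1]>-100)&(C[...,1]<10)
    q=C[m];r=cv2.minAreaRect(q[:,:2].astype(np.float32));print(len(q),[np.round(v,1) for v in r]);print(cv2.boxPoints(r).round(1).tolist())
E
python3 - <<'E'
from h import *
tool();near()
E
```

```text
t 13.53 tcp chute [-21.7 -88.3  96.1] heading 147.34 w -0.0025841510679535913 F [-0.8 -0.3  0.2] [ 0.43  0.12  2.04 -0.    0.98 -0.57]
3468 [array([-28.2, -49.6]), array([65.1, 46. ]), np.float64(85.3)]
[[-53.79999923706055, -80.0999984741211], [-7.900000095367432, -83.9000015258789], [-2.5999999046325684, -19.0], [-48.400001525878906, -15.199999809265137]]
```

```bash
sed -i 's/m=(C\[...,2\]>108)/m=(C[...,2]>109.5)/; s/    q=C\[m\];r=/    m=cv2.morphologyEx(m.astype(np.uint8),cv2.MORPH_CLOSE,np.ones((9,9)));n,l,st,_=cv2.connectedComponentsWithStats(cv2.morphologyEx(m,cv2.MORPH_OPEN,np.ones((7,7))));i=1+np.argmax(st[1:,4]);q=C[(l==i)\&(C[...,2]>104)\&(C[...,2]<118)];cv2.imwrite("pics\/n.png",im);r=/' h.py
python3 - <<'E'
from h import *
near()
E
```

```text
550 [array([-21.2, -78.7]), array([ 7.1, 27.1]), np.float64(89.9)]
[[-34.79999923706055, -82.19999694824219], [-7.699999809265137, -82.19999694824219], [-7.699999809265137, -75.0999984741211], [-34.79999923706055, -75.0999984741211]]
```

View pics/n.png

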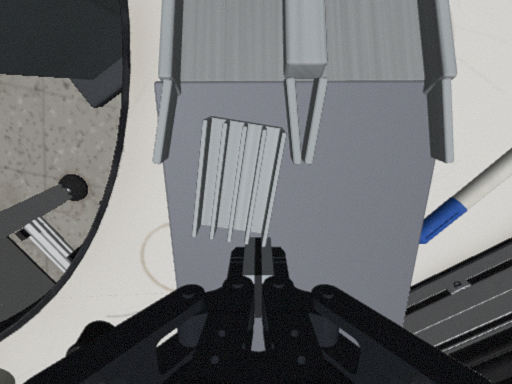

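The sink is at (240,182), still turned a little clockwise and just short of the cheeks, with the fingers touching its right rear at (258,245). I'll work out its corners.

```bash
cat >> h.py <<'E'
def px(u,v,z=.112,name="wrist"):
    c=calibration(name);K=np.array(c["intrinsics"]);T=np.linalg.inv(np.array(c["world_to_cam"]))
    r=T[:3,:3]@np.array([(u-K[0,2])/K[0,0],-(v-K[1,2])/K[1,1],-1]);return ch(T[:3,3]+r*(z-T[2,3])/r[2])*1000
E
python3 - <<'E'
from h import *
for p in [(194,238),(205,118),(284,130),(265,244)]:print(p,px(*p).round(1))
for p in [(156,160),(297,160),(304,80),(167,80)]:print(p,px(*p,.106).round(1))
E
```

```text
(194, 238) [-51.7 -71.6 112. ]
(205, 118) [-43.  -15.4 112. ]
(284, 130) [ -9.8 -20.4 112. ]
(265, 244) [-17.6 -75.  112. ]
(156, 160) [-67.7 -34.7 106. ]
(297, 160) [ -3.  -34.8 106. ]
(304, 80) [ -1.5  -0.4 106. ]
(167, 80) [-59.1  -0.3 106. ]
```

Emit:
step_arm(
  commands=[
    {"dx": 0.004,"dy": 0,"dz": 0,"roll": 0,"fingers": 1},
    {"dx": 0.008,"dy": 0,"dz": 0,"roll": 0,"fingers": 1},
    {"dx": 0.012,"dy": 0,"dz": 0,"roll": 0,"fingers": 1},
    {"dx": 0.014,"dy": 0,"dz": 0,"roll": 0,"fingers": 1},
    {"dx": 0.014,"dy": 0,"dz": 0,"roll": 0,"fingers": 1},
  ],
)

```text
time: 14.25
tool_pos: [0.4625, 0.252, 0.096]
tcp_rot: [-0.883, -3.014, 0.0]
wrist_force: [-0.1, 0.3, -0.4]
width: -0.001
grip_force: 0.0
```

```bash
python3 - <<'E'
from h import *
tool()
im,d,P=cloud("wrist");C=ch(P)*1000
m=(C[...,2]>109)&(C[...,2]<118)&(C[...,0]>-60)&(C[...,0]<-5)&(C[...,1]>-70)&(C[...,1]<10)
q=C[m]
# fin directions: PCA-like via finding yaw minimising robust box width
best=min(((np.ptp(np.percentile(q[:,:2]@[np.cos(a),np.sin(a)],[1,99])),np.degrees(a)) for a in np.radians(np.arange(-25,25,.5))))
a=np.radians(best[1]);R2=np.array([[np.cos(a),np.sin(a)],[-np.sin(a),np.cos(a)]]);e=q[:,:2]@R2.T
lo,hi=np.percentile(e,[1,99],axis=0);print(len(q),"yaw",best[1],"box",(hi-lo).round(1),"centre",(R2.T@((lo+hi)/2)).round(1))
E
```

```text
t 14.25 tcp chute [-21.7 -74.4  96. ] heading 147.33 w -0.0014031564599189604 F [-0.1  0.3 -0.4] [ 0.45  0.11  2.05  0.    0.98 -0.55]
3347 yaw 7.0 box [41.7 63.8] centre [-34.  -38.2]
```

```bash
cat >> h.py <<'E'
def slices(zmin=108.5,zmax=116):
    im,d,P=cloud("wrist");C=ch(P)*1000
    for y in range(-75,16,6):
        a=C[(abs(C[...,1]-y)<2)&(C[...,2]>zmin)&(C[...,2]<zmax)&(abs(C[...,0]+33)<40)][:,0]
        if len(a)>3:
            a=np.sort(a);g=np.split(a,np.nonzero(np.diff(a)>3)[0]+1);print(y,[(round(float(s[0]),1),round(float(s[-1]),1)) for s in g if len(s)>2])
E
python3 - <<'E'
from h import *
slices()
E
```

```text
-69 [(-34.9, -28.3), (-14.4, -7.9)]
-63 [(-53.0, -51.7), (-44.9, -43.3), (-36.7, -34.8), (-27.9, -14.8)]
-57 [(-53.5, -51.4), (-44.8, -43.0), (-36.6, -34.5), (-27.9, -26.3), (-19.6, -17.7)]
-51 [(-53.7, -51.3), (-45.0, -42.9), (-36.4, -34.4), (-27.8, -26.3), (-19.2, -17.8)]
-45 [(-53.5, -51.2), (-44.6, -42.7), (-36.1, -34.3), (-27.7, -26.2), (-19.2, -17.8)]
-39 [(-53.1, -51.0), (-44.9, -42.7), (-35.9, -34.2), (-27.6, -25.7), (-19.2, -17.4)]
-33 [(-53.1, -50.9), (-44.5, -42.5), (-36.3, -34.0), (-27.5, -25.6), (-19.2, -17.4)]
-27 [(-53.2, -50.6), (-44.5, -42.5), (-36.0, -34.0), (-27.4, -25.5), (-18.8, -17.0)]
-21 [(-53.0, -50.6), (-44.2, -42.3), (-35.6, -33.8), (-27.3, -25.4), (-18.8, -17.0)]
-15 [(-52.9, -50.5), (-44.2, -42.3), (-35.5, -33.7), (-27.2, -25.4), (-18.9, -17.1)]
-9 [(-52.7, -50.4), (-44.1, -42.0), (-35.8, -33.6), (-27.1, -25.3), (-18.5, -16.7)]
```

The sink is now square, within about 1° and with its centre at x = -35 mm. I'll re-centre behind it and push it over the lip.

Emit:
step_arm(
  commands=[
    {"dx": -0.008,"dy": 0,"dz": 0,"roll": 0,"fingers": 1},
    {"dx": -0.008,"dy": -0.013,"dz": 0,"roll": 0,"fingers": 1},
    {"dx": -0.004,"dy": -0.013,"dz": 0,"roll": 0,"fingers": 1},
    {"dx": 0.004,"dy": -0.013,"dz": 0,"roll": 0,"fingers": 1},
    {"dx": 0.012,"dy": -0.013,"dz": 0,"roll": 0,"fingers": 1},
    {"dx": 0.02,"dy": -0.013,"dz": 0,"roll": 0,"fingers": 1},
    {"dx": 0.026,"dy": -0.013,"dz": 0,"roll": 0,"fingers": 1},
    {"dx": 0.026,"dy": -0.013,"dz": 0,"roll": 0,"fingers": 1},
  ],
)

```text
time: 15.35
tool_pos: [0.4334, 0.2554, 0.096]
tcp_rot: [-0.883, -3.015, 0.0]
wrist_force: [-0.1, 0.8, 0.6]
width: -0.001
grip_force: 0.0
```

```bash
python3 - <<'E'
from h import *
tool();slices();lane("wrist",-33)
E
```

```text
t 15.35 tcp chute [-34.6 -48.   96. ] heading 147.37 w -0.0005464050305201816 F [-0.1  0.8  0.6] [ 0.48  0.07  2.1   0.    0.98 -0.52]
-39 [(-47.7, -20.7)]
-33 [(-52.9, -50.9), (-44.1, -42.6), (-35.9, -34.4), (-27.5, -25.6), (-19.1, -17.3)]
-27 [(-52.6, -50.8), (-44.5, -42.4), (-35.8, -34.4), (-27.2, -25.7), (-19.1, -17.1)]
-21 [(-52.8, -50.7), (-44.4, -42.4), (-35.8, -34.4), (-27.4, -25.4), (-19.0, -16.8)]
-15 [(-52.6, -50.8), (-44.2, -42.3), (-35.8, -33.9), (-27.4, -25.4), (-19.0, -17.0)]
-9 [(-52.8, -50.8), (-44.0, -42.6), (-35.7, -33.9), (-27.4, -25.6), (-19.0, -16.9)]
-3 [(-52.8, -50.7), (-44.4, -42.4), (-35.7, -33.9), (-27.2, -25.2), (-18.9, -17.1)]
3 [(-52.6, -50.6), (-44.2, -42.3), (-35.7, -33.9), (-27.2, -25.3), (-18.9, -16.9)]
9 [(-52.9, -50.7), (-44.0, -42.2), (-35.6, -33.9), (-27.3, -25.5), (-18.9, -16.6)]
15 [(-52.6, -50.5), (-44.3, -42.2), (-35.6, -33.9), (-27.0, -25.2), (-18.9, -16.9)]
lane -33 1784 (array([-52.,   0.,  92.]), array([-17.,  20., 110.]), array([-35.,  14.,  99.]))
[array([-34.6,  10.1]), array([35.6, 19.8]), np.float64(0.1)] height over floor pct [ 9.2 12.4 20.7]
```

Going well; the final push, then back off and retreat.

Emit:
step_arm(
  commands=[
    {"dx": 0.008,"dy": 0.001,"dz": 0,"roll": 0,"fingers": 1},
    {"dx": 0.016,"dy": 0.001,"dz": 0,"roll": 0,"fingers": 1},
    {"dx": 0.022,"dy": 0.001,"dz": 0,"roll": 0,"fingers": 1},
    {"dx": 0.028,"dy": 0.001,"dz": 0,"roll": 0,"fingers": 1},
    {"dx": 0.034,"dy": 0.001,"dz": 0,"roll": 0,"fingers": 1},
    {"dx": 0.036,"dy": 0.001,"dz": 0,"roll": 0,"fingers": 1},
    {"dx": 0.036,"dy": 0.001,"dz": 0,"roll": 0,"fingers": 1},
  ],
)

```text
time: 16.32
tool_pos: [0.4041, 0.2754, 0.0961]
tcp_rot: [0.884, 3.015, 0.0]
wrist_force: [-0.4, 0.2, 0.2]
width: -0.002
grip_force: 0.0
```

Emit:
step_arm(
  commands=[
    {"dx": -0.01,"dy": 0,"dz": -0.06,"roll": 0,"fingers": 1},
    {"dx": -0.05,"dy": 0,"dz": -0.12,"roll": 0,"fingers": 1},
    {"dx": -0.1,"dy": 0,"dz": -0.15,"roll": 0,"fingers": 1},
    {"dx": -0.15,"dy": 0,"dz": -0.15,"roll": 0,"fingers": 1},
    {"dx": -0.17,"dy": 0,"dz": -0.15,"roll": 0,"fingers": 1},
    {"dx": -0.17,"dy": 0,"dz": -0.15,"roll": 0,"fingers": 1},
    {"dx": -0.17,"dy": 0,"dz": -0.15,"roll": 0,"fingers": 1},
  ],
)

```text
time: 17.2
tool_pos: [0.5459, 0.1839, 0.245]
tcp_rot: [-0.883, -3.013, 0.001]
wrist_force: [0.1, -1.0, -0.4]
width: -0.003
grip_force: 0.0
```

```bash
python3 - <<'E'
from h import *
tool();lane("top",-33);lane("top",33);lane("wrist",-33);lane("wrist",33)
E
```

```text
t 17.2 tcp chute [ -34.2 -181.3  245. ] heading 147.33 w -0.002502858099032072 F [ 0.1 -1.  -0.4] [ 0.28  0.07  1.8   0.    1.27 -0.72]
lane -33 208 (array([-55., 101.,  21.]), array([-12., 160.,  60.]), array([-33., 134.,  40.]))
[array([-33.2, 130.5]), array([42.8, 58.3]), np.float64(0.3)] height over floor pct [ 9.7 16.9 22.4]
lane 33 203 (array([ 11., 101.,  22.]), array([ 55., 160.,  58.]), array([ 31., 135.,  39.]))
[array([ 30.9, 131.8]), array([58.2, 43.8]), np.float64(84.5)] height over floor pct [ 9.6 17.5 21.5]
lane -33 0 
lane 33 0
```

```bash
python3 - <<'E'
from h import *
im,d,P=cloud("top");C=ch(P)*1000;g=cv2.cvtColor(im,cv2.COLOR_BGR2GRAY)
for x in (-33,33):
    print([int(g[(abs(C[...,0]-u)<2.2)&(C[...,1]>108)&(C[...,1]<140)].mean()) for u in range(x-20,x+21,3)])
    for ys in ((60,95),(103,115),(120,145)):
        a=C[(abs(C[...,0]-x)<17)&(C[...,1]>ys[0])&(C[...,1]<ys[1])];print(ys,np.median(a[:,2]-92+np.tan(np.radians(28))*a[:,1]).round(1))
print(finish_job())
E
```

```text
[122, 142, 170, 166, 161, 177, 162, 160, 175, 161, 159, 177, 152, 144]
(60, 95) -0.9
(103, 115) 11.3
(120, 145) 11.5
[159, 179, 165, 169, 172, 164, 172, 172, 160, 175, 163, 156, 166, 168]
(60, 95) -0.1
(103, 115) 10.3
(120, 145) 11.9
the job is handed in; nothing more can be done
None
```

Both heat sinks are down, one in each lane, and the job is handed in at about 17 s; depth readings put both against the stop and the images fit fins up (I saw this directly for the far-lane sink only), and the loupe, torch and vial were not touched.

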